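# Roll down a cork cover gasket with light, steady pressure

## Robot

A 7-joint arm with a two-finger parallel gripper is mounted at the origin on the work surface. World frame = base frame: x ahead of the robot, y to its left, z up, the work surface at z = 0. Lengths are in m, angles in rad, forces in N, time in s.
With the tool pointing down it reaches from about 0.425 to 0.925 m from the base axis. Payload 6.8 kg.
Tool frame: the origin (TCP) lies on the front face of the gripper's body, between the roots of the fingers; the fingertips stand 73 mm ahead of it and the grasp point (between the pads) lies 54 mm ahead of it (bot.finger_overhang is the z of the fingertips in the tool frame, in m); z points along the fingers, y is the line along which they close (so a half turn about z gives the same grasp; the last joint's range is limited). The gripper opens to 85 mm and grips with 20 to 120 N. Pads are 22 mm wide; open, the fingers measure 114 mm over their backs; the gripper's body (76 mm by 85 mm) begins 54 mm behind the grasp point. The pads swing forward as they close: fully open they stand 13 mm farther back than shut.
Start: joints at [1.123, 0.477, 0.022, 1.555, -0.011, 1.109, -0.083], TCP at [0.225, -0.636, 0.304] pointing down, gripper open.
Joint ranges: [-2.96, 2.96], [-0.34, 2.1], [-1.41, 1.46], [0.24, 2.44], [-1.37, 4.51], [0.17, 1.92], [-2.96, 2.96]. Speed limits (rad/s): [2.39, 2.39, 3.14, 3.14, 3.14, 3.14, 3.14].

## Interface

Orientations are given as a unit quaternion [w, x, y, z].
In Python, from station import bot gives the robot as it stands.
- The arm moves only by the tool servo_tool, never from a script. Its argument "motion" is one flat list of numbers, 7 for each row, row after row: the shift along the tool's x, y, z as a fraction of full scale, then the turn, a rotation vector about the tool's x, y, z as a fraction of full scale, then the closure, from 0 (fully open) to 1 (shut). In form: [tx, ty, tz, ax, ay, az, gripper, tx, ty, tz, ax, ay, az, gripper, ...]. A call has 1 to 5 rows; each row shifts and turns the commanded pose from where the row before left it, along the tool's axes as they then stand; what a row does not reach is not made up. Full scale, the value 1, is 0.02 m for a shift and 0.15 rad for a turn. A row lasts 1/8 s, in which the tool goes at most 62.5 mm and 10.7 degrees, less where a joint would pass 70% of its speed; a pose out of reach is approached as far as the arm can. A call with a number of a shift or a turn outside -1 to 1 is refused whole. A call with a gripper value outside its range is refused whole. The fingers move at their own pace and stop on an object; "grip_force" is the grip in N (left out, the last holds). Time passes only in rows, so rows that do not move let the fingers close. It gives the time, the measured TCP pose, the force, the opening and the grip force at its end, in the units of the state.
- bot.get_obs(): the state, without advancing time (a new reading comes with each control period).
- bot.read_camera(name): name is "side" or "top"; returns the picture (480x640x3 uint8, red, green, blue); there is no depth.
- bot.get_calibration(name): a dict with "mtx" (3x3 intrinsics, pixels), "k1" (the pictures are not rectified: a ray, as slopes to the right and down, at radius r is drawn at 1 + k1 r^2 times it, then the intrinsics apply), "rvec" (rotation vector, rad) and "tvec" (3), from world to camera coordinates, as OpenCV has them. Camera axes: x right, y down, z forward; pixel columns grow to the right and rows downward; lengths in m; the calibration is good to about 2 mm. A picture is of the moment at which its call begins. get_calibration takes no time and is no camera call.
- bot.hand_in(): hands the job in; it is judged then, once.
Trained networks look in the newest picture that a camera, given by its name, has taken for a name from the list of things; names that differ only in an ending like _2 or _b are one class to them, and where a whole thing is asked for, a point or a joint stands for the part that bears it (a point fixed in the world has none). Each returns a list of dicts, best first, with "p" (0 to 1); they miss things now and then, are a little off and sometimes report something else, mostly with a low value. They report only what shows in the picture. A call takes as long as a camera call. They do not tell look-alikes from the thing itself.
- bot.boxes_of(camera, name): "uv" ([column, row] in pixels, amid what is visible of it).
The state is a dict: "t": time; "q": joint angles; "joint_vel": joint speeds; "joint_torque": joint torques, N m; "eef_pos": TCP position; "tool_rot": TCP orientation; "contact_force": force on the tool from outside, world axes, zero at the start; "torque": the same for the moment, N m; "gripper_width": opening from 0.0 (shut) to 1.0 (fully open); "grasp_force": force on a finger pad.
Only numpy, scipy, OpenCV 4.12 (cv2) and the standard library are available. Lean on these libraries where they do the work, as an engineer would, in place of code of your own. Each camera call takes 0.05 s, during which the arm holds its last target. There are 200 camera calls.

## Task

Take the sprung hand roller out of its stand and roll the freshly glued cork gasket down onto its cover plate: start at the end nearest the robot and roll slowly, straight along the middle, to the far end, pressing steadily at about 10 N all the way and never as hard as 20 N, and let nothing but the roller touch the gasket or the table it is on. Then hang the roller upright in its stand again and let go, leaving the other parts on the bench where they lie.

Things in the scene. Friction and masses are not known exactly. Their poses are not given: they have to be found in the camera images.
- jig: Small tilting work table of dark steel, fixed; base 150 x 90 x 12 mm. Origin: centre of its underside, on the bench; x runs along the gasket from the end nearest the robot to the far end, y across, z up. On top is an aluminium cover plate 206 (x) x 76 x 7 mm with the cork gasket, 180 (x) x 54 (y) x 3 mm, centred over the origin.
- jig_mid (a point): Middle of the table base's top, 12 mm above the bench, under the gasket; axes as jig. Height and tilt of the plate above are unknown, not measured: the gasket's top is 44 to 54 mm above the bench at its middle and slopes along x by up to 0.05 rad either way; level along y. It stays put under the roller. Roll with the axle from x = -70 to +70 mm.
- stand: Stand for the roller, a grey open-topped sheet steel box fixed to the bench: outside 72 (x) x 84 (y) x 80 mm high, mouth 62 x 74 mm, on a foot 100 x 110 x 4 mm. Origin: centre of its underside on the bench. The roller hangs in it, its axle along the stand's y (either way round), its collar flat on the 80 mm high rim.
- roller_grip (a point): Centre of the roller's upright wooden handle, 30 x 30 mm square and 70 mm tall, the place to grip it from above; its top is 31 mm higher. Axes as roller_axle. The collar, a steel plate 82 (x) x 94 (y) x 6 mm, has its underside 45 mm below this point. The roller weighs 0.3 to 0.5 kg.
- roller_axle (a point): Axle with the spring relaxed: a point fixed to the handle, 97 mm straight below the handle's centre; z up along the handle, y along the axle, x the way it rolls. The rubber wheel, 40 mm in diameter and 44 mm wide, turns freely in a fork 30 (x) x 56 (y) mm under the collar; its underside is 117 mm below the handle's centre. In the stand the axle is 28 mm above the bench.
- roller: The whole roller: handle, collar, fork, wheel. Origin: centre of the collar's underside, 45 mm below the handle's centre. The fork slides up towards the handle against a spring: 2 N to start, then 2 N per mm, 13 mm of travel; how far it is pushed in is not measured.
- condenser_mid (a point): Tarnished aluminium ignition condenser, a can 18 mm thick and 42 mm long lying on the bench with its strap; this is its centre. A bystander.
- cover_mid (a point): Brown bakelite points cover, a low cap 68 mm across and 24 mm high with two ears (92 mm over them); this is its centre. A bystander.
- puller_mid (a point): Rusty steel flywheel puller, a bar 95 x 24 x 14 mm with an upright bolt, 64 mm high; this point is 20 mm above the bench. A bystander.
- feeler_mid (a point): Folded steel feeler gauge set, 100 x 15 x 10 mm; this is its centre. A bystander.
Mind the look-alikes: they are no part of the job. Leave any pink or yellow look-alike of the roller alone.

How it is judged:
By the outcome, as a careful person would: the job done as asked, in the order asked, and still so for the second after the job is handed in, with the robot touching nothing.
It also fails if it takes over 72 s, if anything falls off the work surface, if the arm or the gripper's body presses on something with over 40 N, if the wrist force passes 120 N, or if a joint passes its speed limit or range.

## Working session

There is one attempt and no reset: what is moved stays moved. The work goes in short steps, Python scripts to look and compute and a tool call to move; the robot and the scene stay as the last step left them, time stands still between calls to the robot, and variables do not carry over. Pictures are saved under pics/ and viewed, at most 10 in all, crops included, and the job is handed in when it is done.

Besides the shell and the picture viewer there is one more tool, called after ">>>" by a JSON object that holds its "op" and its "data". servo_tool: Moves the arm, as the interface text tells. Shift numbers are shares of 0.02 m and turn numbers shares of 0.15 rad, none past 1 either way. Its arguments: {"type":"object","properties":{"motion":{"type":"array","items":{"type":"number","minimum":-1,"maximum":1}},"grip_force":{"type":"number"}},"required":["motion"]}

```bash
ls; mkdir -p pics; cat > h.py <<'E'
import numpy as np, cv2
from station import bot
def cal(n):
    c=bot.get_calibration(n);R,_=cv2.Rodrigues(np.array(c["rvec"],float));return np.array(c["mtx"],float),float(c["k1"]),R,np.array(c["tvec"],float).ravel()
def ray(n,uv):
    K,k1,R,t=cal(n)
    p=cv2.undistortPoints(np.array([[uv]],float),K,np.array([k1,0,0,0.]))[0,0]
    return -R.T@t, R.T@np.array([p[0],p[1],1])
def atz(n,uv,z):
    o,d=ray(n,uv);return o+d*(z-o[2])/d[2]
def proj(n,P):
    K,k1,R,t=cal(n)
    return cv2.projectPoints(np.array(P,float).reshape(-1,3),cv2.Rodrigues(R)[0],t,K,np.array([k1,0,0,0.]))[0].reshape(-1,2)
def tri(a,ua,b,ub):
    (o1,d1),(o2,d2)=ray(a,ua),ray(b,ub)
    A=np.stack([d1,-d2],1);s=np.linalg.lstsq(A,o2-o1,rcond=None)[0]
    p,q=o1+d1*s[0],o2+d2*s[1];return (p+q)/2,np.linalg.norm(p-q)
E
python3 - <<'E'
from h import *
np.set_printoptions(precision=3,suppress=True)
for n in("side","top"):
    im=bot.read_camera(n);cv2.imwrite(f"pics/{n}0.png",im[:,:,::-1])
    o,d=ray(n,(320,240));print(n,o,d)
    for k in("jig","stand","roller_grip","roller","condenser_mid","cover_mid","puller_mid","feeler_mid"):
        print(k,[(np.round(x["uv"]).tolist(),round(x["p"],2)) for x in bot.boxes_of(n,k)])
o=bot.get_obs();print(o)
E
```

```text
pics
side [-0.101  0.733  0.73 ] [ 0.566 -0.627 -0.535]
jig [([363.0, 235.0], 0.84)]
stand [([264.0, 306.0], 0.78)]
roller_grip [([261.0, 278.0], 0.97), ([315.0, 307.0], 0.82), ([215.0, 262.0], 0.75), ([183.0, 305.0], 0.56)]
roller [([182.0, 302.0], 0.96), ([215.0, 263.0], 0.89), ([261.0, 277.0], 0.84), ([315.0, 306.0], 0.74)]
condenser_mid []
cover_mid [([265.0, 306.0], 0.68), ([262.0, 277.0], 0.68), ([336.0, 287.0], 0.6)]
puller_mid [([222.0, 366.0], 0.65)]
feeler_mid [([363.0, 237.0], 0.57), ([300.0, 264.0], 0.43)]
top [0.364 0.015 1.086] [ 0.224  0.016 -0.974]
jig [([409.0, 262.0], 0.68)]
stand [([259.0, 267.0], 0.81), ([248.0, 246.0], 0.69)]
roller_grip [([244.0, 247.0], 0.93), ([171.0, 215.0], 0.88), ([251.0, 314.0], 0.8), ([240.0, 181.0], 0.65)]
roller [([250.0, 313.0], 0.91), ([249.0, 248.0], 0.87), ([175.0, 216.0], 0.73)]
condenser_mid [([505.0, 285.0], 0.62)]
cover_mid [([318.0, 300.0], 0.7)]
puller_mid [([169.0, 284.0], 0.92)]
feeler_mid [([331.0, 231.0], 0.72)]
{'t': 0.9, 'q': array([ 1.123,  0.477,  0.022,  1.555, -0.012,  1.109, -0.083]), 'joint_vel': array([-0.001, -0.001,  0.001, -0.001,  0.   ,  0.   ,  0.001]), 'joint_torque': array([ -0.   , -59.631,   1.606, -28.155,   0.012,   0.001,   0.   ]), 'eef_pos': array([ 0.225, -0.636,  0.304]), 'tool_rot': array([0.   , 0.986, 0.169, 0.   ]), 'contact_force': array([-1.139,  0.877,  0.016]), 'torque': array([ 0.003, -0.003, -0.072]), 'grasp_force': 0.0, 'gripper_width': 0.9982077648906996}
```

View both.

View pics/side0.png

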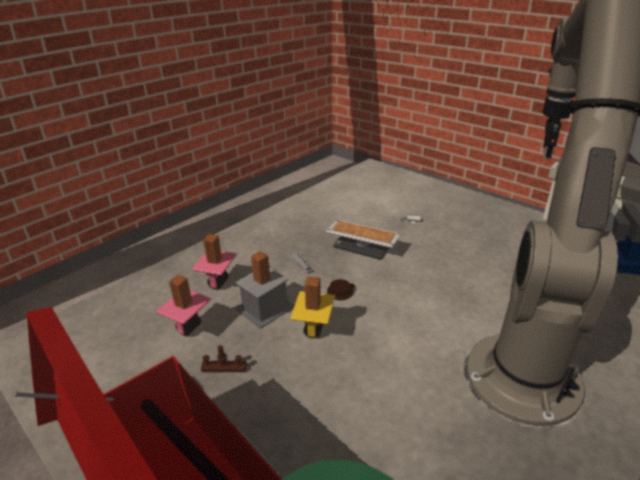

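View pics/top0.png

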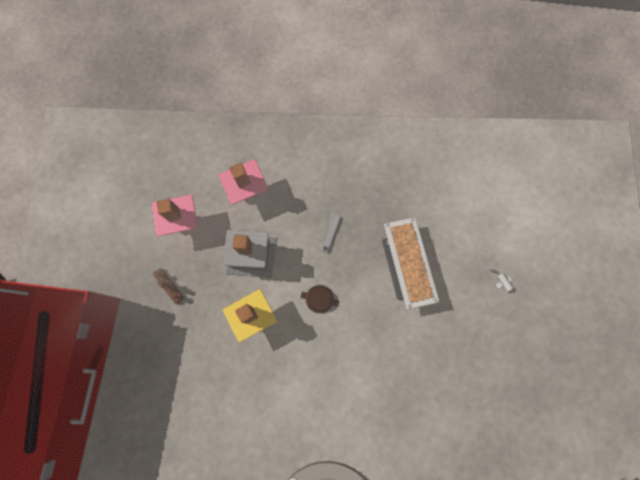

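```bash
python3 - <<'E'
import cv2,numpy as np
t=cv2.imread("pics/top0.png");s=cv2.imread("pics/side0.png")
def c(im,u,v,w,h):return cv2.resize(im[v:v+h,u:u+w],(400,300),interpolation=cv2.INTER_CUBIC)
m=np.vstack([np.hstack([c(t,210,212,80,60*1),c(t,345,212,136,102)]),np.hstack([c(s,215,245,112,84),c(s,315,212,96,72)])])
cv2.imwrite("pics/crop1.png",m)
E
```

```text
(no output)
```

View pics/crop1.png

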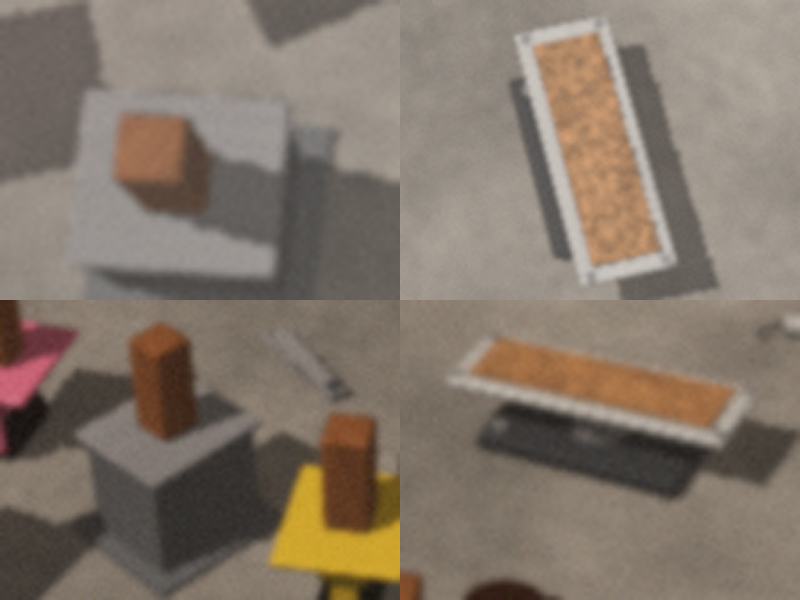

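```bash
cat > fit.py <<'E'
from h import *
from scipy.optimize import least_squares
np.set_printoptions(precision=4,suppress=True)
T1=lambda a:np.array(a,float)/5+[210,212]
T2=lambda a:(np.array(a,float)-[400,0])/(400/136)+[345,212]
S1=lambda a:(np.array(a,float)-[0,300])/(400/112)+[215,245]
S2=lambda a:(np.array(a,float)-[400,300])/(400/96)+[315,212]
def rect(lx,ly):return np.array([[lx,ly,0],[lx,-ly,0],[-lx,-ly,0],[-lx,ly,0]])/2 # far-left, far-right, near-right, near-left
def place(L,p):
    x,y,z,yaw,s=p;R=cv2.Rodrigues(np.array([0,0,yaw]))[0]@cv2.Rodrigues(np.array([0,-s,0.]))[0]
    return L@R.T+[x,y,z]
def solve(obs,p0,tilt):
    def f(p):
        q=np.append(p,0) if not tilt else p
        return np.concatenate([(proj(n,place(L,q))-uv).ravel() for n,L,uv in obs])
    r=least_squares(f,p0[:5 if tilt else 4],x_scale=[.01,.01,.01,.1,.1][:5 if tilt else 4]);
    J=np.linalg.inv(r.jac.T@r.jac);print(r.x,"sd",np.sqrt(np.diag(J)*np.mean(r.fun**2)));print(r.fun.reshape(-1,2).round(1).tolist());return r.x
if __name__=="__main__":
    Lc=rect(.082,.094);Lh=rect(.03,.03)
    ct=T1([(85,90),(290,100),(275,277),(70,265)]);cs=S1([(210,393),(258,422),(155,487),(78,435)])
    # side: order by projection check
    print("collar");
    cs=S1([(78,435),(210,393),(258,422),(155,487)])
    solve([("top",Lc,ct),("side",Lc,cs)],[.5,.2,.08,0,0],False)
    print("handle")
    solve([("top",Lh,T1([(122,113),(185,115),(183,182),(115,178)])),("side",Lh,S1([(132,340),(160,323),(192,338),(162,357)]))],[.5,.2,.16,0,0],False)
    gt=T2([(532,45),(603,33),(662,253),(592,265)]);gs=S2([(467,372),(495,340),(735,385),(712,425)])
    pt=T2([(516,35),(605,18),(676,262),(586,283)]);ps=S2([(448,378),(490,338),(750,385),(720,440)])
    Lg=rect(.18,.054);Lp=rect(.206,.076)-[0,0,.003]
    print("gasket");solve([("top",Lg,gt),("side",Lg,gs)],[.6,-.1,.05,.2,0],True)
    print("plate+g");solve([("top",Lg,gt),("side",Lg,gs),("top",Lp,pt),("side",Lp,ps)],[.6,-.1,.05,.2,0],True)
    # bystanders rough
    for k,n,uv,z in(("yellow","top",(250,314),.1),("pink","top",(243,181),.1),("cover","top",(318,300),.012),("feeler","top",(331,231),.005)):print(k,atz(n,uv,z))
E
python3 fit.py
```

```text
collar
[ 0.5695  0.1955  0.0787 -0.0672] sd [0.0026 0.0021 0.004  0.0336]
[[1.9, 0.1], [1.9, 1.9], [0.4, 2.0], [-0.3, 0.5], [-0.6, 0.3], [-6.6, -4.5], [1.7, 1.5], [-0.8, 1.4]]
handle
[0.5701 0.1962 0.1534 0.0157] sd [0.0009 0.0007 0.0012 0.0325]
[[-0.4, 0.3], [1.2, 0.1], [0.9, 0.6], [0.2, 1.3], [-1.9, 0.1], [-0.0, -0.7], [-0.0, -0.3], [-1.3, 0.2]]
gasket
[ 0.5566 -0.1815  0.0503  0.241  -0.0442] sd [0.0007 0.0008 0.0013 0.0078 0.0122]
[[0.8, 0.6], [-1.1, -0.1], [-0.1, -0.5], [0.4, 0.5], [-0.2, 0.1], [1.1, -0.4], [-0.1, 0.3], [-1.2, -0.2]]
plate+g
[ 0.5574 -0.1815  0.0494  0.2434 -0.0512] sd [0.0006 0.0007 0.0011 0.0064 0.0101]
[[0.6, 0.5], [-1.3, -0.2], [-0.1, -0.9], [0.5, 0.2], [-0.4, 0.5], [0.8, -0.0], [-0.3, 0.3], [-1.4, -0.3], [0.0, 0.1], [0.8, -0.7], [1.2, 0.9], [-0.9, 0.9], [-1.4, 0.9], [-0.2, -1.1], [1.6, 0.2], [-0.2, -0.1]]
yellow [0.4246 0.1759 0.1   ]
pink [0.7248 0.2111 0.1   ]
cover [0.4668 0.0328 0.012 ]
feeler [0.6365 0.0062 0.005 ]
```

Look-alikes for the roller: pink at side (180,303)/top (171,215), pink at side (214,262)/top (240,181) and yellow at side (313,305)/top (250,314). The only one hanging in a grey box is at side (261,280)/top (244,247), and the crop confirms that is the one I want. The gasket is at top (410,262).

>>> {"op": "servo_tool", "data": {"motion": [1,-0.3,0,0,0,0.9,0,1,-0.5,0,0,0,0.9,0,1,-1,0,0,0,0.9,0,1,-1,0,0,0,0,0,1,-1,0,0,0,0,0]}}

```text
t: 1.52
eef_pos: [0.3212, -0.5509, 0.3041]
tool_rot: [0.0, 0.999, -0.033, 0.0]
contact_force: [-0.1, 1.0, -0.4]
gripper_width: 0.998
grasp_force: 0.0
```

>>> {"op": "servo_tool", "data": {"motion": [0.5,-1,0,0,0,0,0,0.5,-1,0,0,0,0,0,0.5,-1,0,0,0,0,0,0.5,-1,0,0,0,0,0,0.5,-1,0,0,0,0,0]}}

```text
t: 2.15
eef_pos: [0.3768, -0.4542, 0.304]
tool_rot: [0.0, 0.999, -0.033, -0.0]
contact_force: [0.7, -0.4, 1.2]
gripper_width: 1.007
grasp_force: 0.0
```

>>> {"op": "servo_tool", "data": {"motion": [0.5,-1,0,0,0,0,0,0.5,-1,0,0,0,0,0,0.5,-1,0,0,0,0,0,0.5,-1,0,0,0,0,0,0.5,-1,0,0,0,0,0]}}

```text
t: 2.78
eef_pos: [0.4332, -0.3577, 0.304]
tool_rot: [0.0, 0.999, -0.033, -0.0]
contact_force: [0.2, -0.3, -0.5]
gripper_width: 0.999
grasp_force: 0.0
```

>>> {"op": "servo_tool", "data": {"motion": [0.5,-1,0,0,0,0,0,0.5,-1,0,0,0,0,0,0.5,-1,0,0,0,0,0,0.5,-1,0,0,0,0,0,0.5,-1,0,0,0,0,0]}}

```text
t: 3.4
eef_pos: [0.4895, -0.2613, 0.304]
tool_rot: [0.0, 0.999, -0.033, -0.0]
contact_force: [0.2, -0.9, -0.9]
gripper_width: 0.997
grasp_force: 0.0
```

>>> {"op": "servo_tool", "data": {"motion": [0,-1,0,0,0,0,0,0,-1,0,0,0,0,0,0,-1,0,0,0,0,0,0,-1,0,0,0,0,0,0,-1,0,0,0,0,0]}}

```text
t: 4.03
eef_pos: [0.4954, -0.1614, 0.304]
tool_rot: [0.0, 0.999, -0.033, -0.0]
contact_force: [0.7, 0.2, -0.0]
gripper_width: 0.997
grasp_force: 0.0
```

>>> {"op": "servo_tool", "data": {"motion": [0,-1,0,0,0,0,0,0,-1,0,0,0,0,0,0,-1,0,0,0,0,0,0,-1,0,0,0,0,0,0,-1,0,0,0,0,0]}}

```text
t: 4.65
eef_pos: [0.5019, -0.0618, 0.3039]
tool_rot: [0.0, 0.999, -0.033, -0.0]
contact_force: [0.6, -1.3, -0.6]
gripper_width: 1.0
grasp_force: 0.0
```

>>> {"op": "servo_tool", "data": {"motion": [0,-1,0,0,0,0,0,0,-1,0,0,0,0,0,0,-1,0,0,0,0,0,0,-1,0,0,0,0,0,0,-1,0,0,0,0,0]}}

```text
t: 5.28
eef_pos: [0.5085, 0.0378, 0.3039]
tool_rot: [0.0, 0.999, -0.033, -0.0]
contact_force: [-0.3, -0.3, -0.3]
gripper_width: 1.003
grasp_force: 0.0
```

>>> {"op": "servo_tool", "data": {"motion": [0,-1,0,0,0,0,0,0,-1,0,0,0,0,0,0,-1,0,0,0,0,0,0,-1,0,0,0,0,0,0,-1,0,0,0,0,0]}}

```text
t: 5.9
eef_pos: [0.515, 0.1374, 0.3039]
tool_rot: [0.0, 0.999, -0.033, -0.0]
contact_force: [-0.2, -0.0, 0.5]
gripper_width: 1.0
grasp_force: 0.0
```

>>> {"op": "servo_tool", "data": {"motion": [0.64,-0.78,0.2,0,0,0,0,0.64,-0.78,0.6,0,0,0,0,0.64,-0.78,0.7,0,0,0,0,0.64,-0.78,0.7,0,0,0,0,0,0,0.3,0,0,0,0]}}

```text
t: 6.52
eef_pos: [0.5714, 0.1968, 0.2525]
tool_rot: [0.0, 0.999, -0.032, -0.001]
contact_force: [-0.9, -0.1, -0.0]
gripper_width: 0.999
grasp_force: 0.0
```

```bash
python3 - <<'E'
from h import *
t=bot.read_camera("top")[:,:,::-1];s=bot.read_camera("side")[:,:,::-1]
c=lambda im,u,v,w,h:cv2.resize(im[v:v+h,u:u+w],(400,400),interpolation=cv2.INTER_CUBIC)
cv2.imwrite("pics/c2.png",np.hstack([c(t,200,190,100,100),c(s,210,225,100,100)]))
print(bot.get_obs()["eef_pos"])
E
```

```text
[0.57057163 0.19532571 0.25281392]
```

View pics/c2.png

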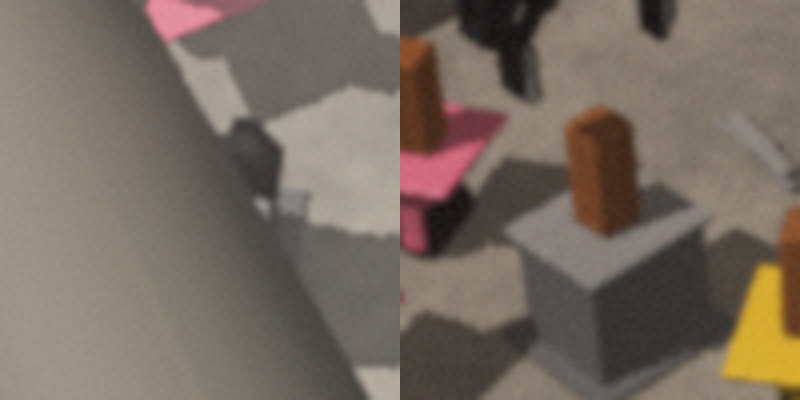

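The picture shows the fingertips straddling the handle, the left tip at side (240,249) and the right tip at about (274,234). The handle top is between and below them at (260,254), so I go down and grip.

>>> {"op": "servo_tool", "data": {"motion": [0,0,1,0,0,0,0,0,0,1,0,0,0,0,0,0,0.8,0,0,0,0,0,0,0.6,0,0,0,0,0,0,0.3,0,0,0,0]}}

```text
t: 7.25
eef_pos: [0.5708, 0.1958, 0.1794]
tool_rot: [0.0, 0.999, -0.033, -0.0]
contact_force: [0.2, 0.4, 0.1]
gripper_width: 1.0
grasp_force: 0.0
```

>>> {"op": "servo_tool", "data": {"motion": [0,0,0,0,0,0,1,0,0,0,0,0,0,1,0,0,0,0,0,0,1,0,0,0,0,0,0,1,0,0,0,0,0,0,1], "grip_force": 60}}

```text
t: 7.88
eef_pos: [0.5714, 0.1964, 0.1807]
tool_rot: [-0.0, 0.999, -0.033, 0.001]
contact_force: [0.6, -0.2, 4.9]
gripper_width: 0.346
grasp_force: 59.8
```

>>> {"op": "servo_tool", "data": {"motion": [0,0,0,0,0,0,1,0,0,0,0,0,0,1,0,0,0,0,0,0,1,0,0,0,0,0,0,1]}}

```text
t: 8.38
eef_pos: [0.5714, 0.1964, 0.1807]
tool_rot: [-0.0, 0.999, -0.033, 0.001]
contact_force: [0.4, 0.1, 6.4]
gripper_width: 0.346
grasp_force: 59.8
```

>>> {"op": "servo_tool", "data": {"motion": [0,0,-0.3,0,0,0,1,0,0,-0.7,0,0,0,1,0,0,-1,0,0,0,1,0,0,-1,0,0,0,1,0,0,-1,0,0,0,1]}}

```text
t: 9.0
eef_pos: [0.5705, 0.1959, 0.2608]
tool_rot: [0.0, 0.999, -0.033, -0.0]
contact_force: [0.5, 0.9, -5.1]
gripper_width: 0.345
grasp_force: 59.1
```

>>> {"op": "servo_tool", "data": {"motion": [0,0,-1,0,0,0,1,0,0,-0.8,0,0,0,1,0,0.4,0,0,0,0,1,0,0.8,0,0,0,0,1,0,1,0,0,0,0,1]}}

```text
t: 9.62
eef_pos: [0.5675, 0.1503, 0.2948]
tool_rot: [0.001, 0.999, -0.033, -0.001]
contact_force: [0.8, -0.6, -4.1]
gripper_width: 0.343
grasp_force: 59.2
```

```bash
python3 - <<'E'
from h import *
t=bot.read_camera("top")[:,:,::-1];s=bot.read_camera("side")[:,:,::-1]
c=lambda im,u,v,w,h:cv2.resize(im[v:v+h,u:u+w],(400,400),interpolation=cv2.INTER_CUBIC)
cv2.imwrite("pics/c3.png",np.hstack([c(t,190,170,140,140),c(s,200,180,140,140)]))
o=bot.get_obs();print(o["eef_pos"],o["tool_rot"],o["contact_force"])
E
```

```text
[0.56801399 0.14728574 0.2949312 ] [ 1.64941785e-03  9.99379876e-01 -3.51638961e-02 -8.02013796e-04] [ 0.45763804  0.15914706 -4.55908081]
```

View pics/c3.png

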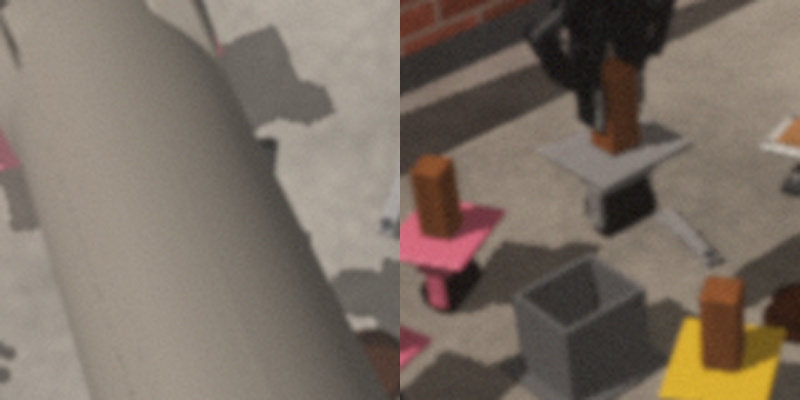

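>>> {"op": "servo_tool", "data": {"motion": [0,1,0,0,0,-0.69,1,0,1,0,0,0,-0.69,1,0,1,0,0,0,-0.69,1,-0.58,1,0,0,0,0,1,-0.58,1,0,0,0,0,1]}}

```text
t: 10.35
eef_pos: [0.5572, 0.0467, 0.2954]
tool_rot: [-0.0, 0.993, 0.122, -0.0]
contact_force: [0.2, -0.4, -4.0]
gripper_width: 0.34
grasp_force: 59.6
```

>>> {"op": "servo_tool", "data": {"motion": [-0.58,1,0,0,0,0,1,-0.58,1,0,0,0,0,1,-0.58,1,0,0,0,0,1,-0.58,1,0,0,0,0,1,-0.58,1,0,0,0,0,1]}}

```text
t: 10.98
eef_pos: [0.525, -0.0643, 0.2956]
tool_rot: [-0.0, 0.993, 0.122, -0.0]
contact_force: [1.0, -0.7, -4.4]
gripper_width: 0.343
grasp_force: 59.6
```

>>> {"op": "servo_tool", "data": {"motion": [-0.58,1,0,0,0,0,1,-0.58,1,0,0,0,0,1,-0.58,1,0,0,0,0,1,-0.58,0.8,0,0,0,0,1,-0.2,0.2,0,0,0,0,1]}}

```text
t: 11.6
eef_pos: [0.4952, -0.1545, 0.2956]
tool_rot: [0.0, 0.993, 0.121, -0.0]
contact_force: [-0.1, 0.7, -4.8]
gripper_width: 0.342
grasp_force: 59.7
```

```bash
cat > go.py <<'E'
from h import *
np.set_printoptions(precision=4,suppress=True)
from scipy.spatial.transform import Rotation as Ro
import sys
def rel(x,y,z):
    o=bot.get_obs();q=o["tool_rot"];R=Ro.from_quat([q[1],q[2],q[3],q[0]]).as_matrix()
    tx=R[:,0];print("pos",o["eef_pos"],"yaw",np.arctan2(tx[1],tx[0]),"tilt",R[:2,2],"shift rows",R.T@(np.array([x,y,z])-o["eef_pos"])/.02,"F",o["contact_force"],"t",o["t"])
    d=np.array([np.cos(.243),np.sin(.243)]);e=o["eef_pos"][:2]-[.5574,-.1815]
    print("jig x,y mm",1000*e@d,1000*(e@[-d[1],d[0]]))
if __name__=="__main__": rel(*map(float,sys.argv[1:4]))
E
python3 go.py .4895 -.1983 .240
python3 - <<'E'
from fit import *
u=np.array([(517,297),(595,258),(648,300),(570,330)],float);uv=(u-[400,0])/(400/140)+[200,180]
from scipy.optimize import least_squares
L=rect(.072,.084)
r=least_squares(lambda p:(proj("side",place(L,[p[0],p[1],.08,p[2],0]))-uv).ravel(),[.57,.196,0]);print(r.x,r.fun)
E
```

```text
pos [ 0.4952 -0.1545  0.2956] yaw 0.24251715192939263 tilt [-0.0008 -0.0002] shift rows [-0.8013  2.056   2.7803] F [-0.1259  0.6816 -4.8476] t 11.6
jig x,y mm -53.85808652802309 41.14626161840767
[ 0.5615  0.1981 -0.105 ] [-0.3968 -0.0223  0.796  -0.7944  0.6708 -2.3896 -1.006   2.7799]
```

>>> {"op": "servo_tool", "data": {"motion": [-0.3,0.7,0.3,0,0,0,1,-0.3,0.8,0.5,0,0,0,1,-0.2,0.55,0.6,0,0,0,1,0,0,0.8,0,0,0,1,0,0,0.5,0,0,0,1]}}

```text
t: 12.22
eef_pos: [0.4902, -0.1959, 0.2402]
tool_rot: [-0.001, 0.992, 0.123, -0.001]
contact_force: [0.1, 0.4, -3.8]
gripper_width: 0.349
grasp_force: 59.7
```

>>> {"op": "servo_tool", "data": {"motion": [0,0,0.2,0,0,0,1,0,0,0,0,0,0,1]}}

```text
t: 12.48
eef_pos: [0.4907, -0.1961, 0.2377]
tool_rot: [-0.0, 0.992, 0.123, -0.0]
contact_force: [1.3, 1.1, -4.3]
gripper_width: 0.343
grasp_force: 59.7
```

```bash
python3 go.py .4895 -.1983 .2257; python3 - <<'E'
from h import *
s=bot.read_camera("side")[:,:,::-1];t=bot.read_camera("top")[:,:,::-1]
c=lambda im,u,v,w,h:cv2.resize(im[v:v+h,u:u+w],(400,400),interpolation=cv2.INTER_CUBIC)
cv2.imwrite("pics/c4.png",np.hstack([c(t,350,200,120,120),c(s,310,190,100,100)]))
E
```

```text
pos [ 0.4907 -0.1961  0.2377] yaw 0.2461319670863183 tilt [-0.0002  0.0003] shift rows [-0.085   0.0932  0.6023] F [ 1.3082  1.0615 -4.2936] t 12.475
jig x,y mm -68.25174156802403 1.8971355866008697
```

View pics/c4.png

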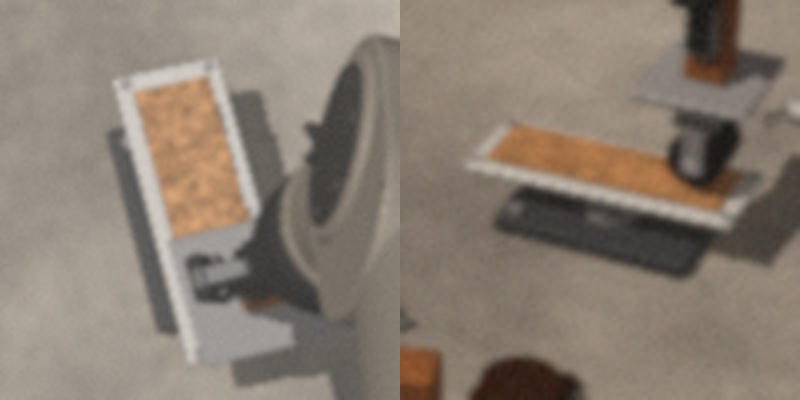

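The wheel is above the near end of the gasket at side crop (705,165) with the collar parallel to the plate. The next moves bring it down to feel for contact.

>>> {"op": "servo_tool", "data": {"motion": [-0.09,0.095,0.2,0,0,0,1,0,0,0.2,0,0,0,1,0,0,0,0,0,0,1]}}

```text
t: 12.95
eef_pos: [0.489, -0.1989, 0.2295]
tool_rot: [-0.0, 0.992, 0.122, -0.0]
contact_force: [-0.1, -0.6, -3.7]
gripper_width: 0.347
grasp_force: 59.8
```

>>> {"op": "servo_tool", "data": {"motion": [0,0,0.1,0,0,0,1,0,0,0,0,0,0,1]}}

```text
t: 13.2
eef_pos: [0.4892, -0.1988, 0.2278]
tool_rot: [-0.0, 0.992, 0.122, -0.0]
contact_force: [-0.4, -0.3, -4.6]
gripper_width: 0.34
grasp_force: 59.8
```

>>> {"op": "servo_tool", "data": {"motion": [0,0,0.1,0,0,0,1,0,0,0,0,0,0,1]}}

```text
t: 13.45
eef_pos: [0.4897, -0.1989, 0.2263]
tool_rot: [0.0, 0.992, 0.122, 0.001]
contact_force: [0.4, 1.0, 0.1]
gripper_width: 0.344
grasp_force: 60.2
```

>>> {"op": "servo_tool", "data": {"motion": [0,0,0.1,0,0,0,1,0,0,0,0,0,0,1]}}

```text
t: 13.7
eef_pos: [0.4898, -0.1989, 0.2244]
tool_rot: [0.0, 0.992, 0.122, 0.001]
contact_force: [-0.0, 0.3, 2.5]
gripper_width: 0.341
grasp_force: 60.5
```

>>> {"op": "servo_tool", "data": {"motion": [0,0,0.1,0,0,0,1,0,0,0.02,0,0,0,1,0,0,0,0,0,0,1]}}

```text
t: 14.08
eef_pos: [0.4899, -0.1989, 0.2221]
tool_rot: [0.0, 0.992, 0.122, 0.001]
contact_force: [-0.3, 1.3, 6.3]
gripper_width: 0.345
grasp_force: 60.9
```

>>> {"op": "servo_tool", "data": {"motion": [0.04,0,0.002,0,0,0,1,0.075,0,0.0035,0,0,0,1,0.075,0,0.0035,0,0,0,1,0.075,0,0.0035,0,0,0,1,0.075,0,0.0035,0,0,0,1]}}

```text
t: 14.7
eef_pos: [0.4965, -0.1972, 0.2219]
tool_rot: [0.0, 0.992, 0.122, 0.001]
contact_force: [-0.4, 1.5, 6.3]
gripper_width: 0.342
grasp_force: 61.0
```

```bash
python3 go.py .6253 -.1646 .222
```

```text
pos [ 0.4965 -0.1972  0.2219] yaw 0.2453652296509551 tilt [ 0.0015 -0.0003] shift rows [ 6.6435 -0.0174  0.0038] F [-0.3869  1.4953  6.2864] t 14.7
jig x,y mm -62.897257467497994 -0.5956254228417386
```

>>> {"op": "servo_tool", "data": {"motion": [0.075,0,0.0035,0,0,0,1,0.075,0,0.0035,0,0,0,1,0.075,0,0.0035,0,0,0,1,0.075,0,0.0035,0,0,0,1,0.075,0,0.0035,0,0,0,1]}}

```text
t: 15.32
eef_pos: [0.5039, -0.1953, 0.2217]
tool_rot: [0.0, 0.992, 0.122, 0.001]
contact_force: [0.7, 1.1, 7.4]
gripper_width: 0.342
grasp_force: 61.1
```

>>> {"op": "servo_tool", "data": {"motion": [0.075,0,0.0035,0,0,0,1,0.075,0,0.0035,0,0,0,1,0.075,0,0.0035,0,0,0,1,0.075,0,0.0035,0,0,0,1,0.075,0,0.0035,0,0,0,1]}}

```text
t: 15.95
eef_pos: [0.5112, -0.1933, 0.2213]
tool_rot: [0.0, 0.992, 0.122, 0.001]
contact_force: [-0.7, 1.5, 7.8]
gripper_width: 0.346
grasp_force: 61.2
```

>>> {"op": "servo_tool", "data": {"motion": [0.075,0,-0.014,0,0,0,1,0.075,0,-0.014,0,0,0,1,0.075,0,-0.004,0,0,0,1,0.075,0,0.001,0,0,0,1,0.075,0,0.001,0,0,0,1]}}

```text
t: 16.58
eef_pos: [0.5183, -0.1914, 0.2218]
tool_rot: [0.0, 0.992, 0.122, 0.001]
contact_force: [-0.7, 1.6, 6.5]
gripper_width: 0.343
grasp_force: 61.1
```

>>> {"op": "servo_tool", "data": {"motion": [0.075,0,0.001,0,0,0,1,0.075,0,0.001,0,0,0,1,0.075,0,0.001,0,0,0,1,0.075,0,0.001,0,0,0,1,0.075,0,0.001,0,0,0,1]}}

```text
t: 17.2
eef_pos: [0.5256, -0.1895, 0.2217]
tool_rot: [-0.0, 0.992, 0.123, 0.001]
contact_force: [-1.1, 1.3, 6.3]
gripper_width: 0.343
grasp_force: 61.1
```

>>> {"op": "servo_tool", "data": {"motion": [0.075,0,0,0,0,0,1,0.075,0,0,0,0,0,1,0.075,0,0,0,0,0,1,0.075,0,0,0,0,0,1,0.075,0,0,0,0,0,1]}}

```text
t: 17.82
eef_pos: [0.5328, -0.1876, 0.2217]
tool_rot: [-0.0, 0.992, 0.123, 0.001]
contact_force: [-1.3, 2.1, 7.6]
gripper_width: 0.34
grasp_force: 61.1
```

>>> {"op": "servo_tool", "data": {"motion": [0.075,0,0.001,0,0,0,1,0.075,0,0.001,0,0,0,1,0.075,0,0.001,0,0,0,1,0.075,0,0.001,0,0,0,1,0.075,0,0.001,0,0,0,1]}}

```text
t: 18.45
eef_pos: [0.5401, -0.1856, 0.2216]
tool_rot: [-0.0, 0.992, 0.123, 0.001]
contact_force: [-0.3, 2.2, 6.8]
gripper_width: 0.347
grasp_force: 61.1
```

>>> {"op": "servo_tool", "data": {"motion": [0.075,0,0.001,0,0,0,1,0.075,0,0.001,0,0,0,1,0.075,0,0.001,0,0,0,1,0.075,0,0.001,0,0,0,1,0.075,0,0.001,0,0,0,1]}}

```text
t: 19.08
eef_pos: [0.5474, -0.1837, 0.2215]
tool_rot: [-0.0, 0.992, 0.123, 0.001]
contact_force: [-0.6, 3.1, 7.2]
gripper_width: 0.343
grasp_force: 61.0
```

```bash
python3 go.py .6253 -.1646 .222; python3 - <<'E'
from h import *
s=bot.read_camera("side")[:,:,::-1];t=bot.read_camera("top")[:,:,::-1]
c=lambda im,u,v,w,h:cv2.resize(im[v:v+h,u:u+w],(400,400),interpolation=cv2.INTER_CUBIC)
cv2.imwrite("pics/c5.png",np.hstack([c(t,360,200,100,100),c(s,320,190,90,90)]))
E
```

```text
pos [ 0.5474 -0.1837  0.2215] yaw 0.2457553011833075 tilt [0.0011 0.0007] shift rows [ 4.0112  0.0211 -0.0223] F [-0.6297  3.1104  7.1657] t 19.075
jig x,y mm -10.25191136103007 0.2673692538957103
```

View pics/c5.png

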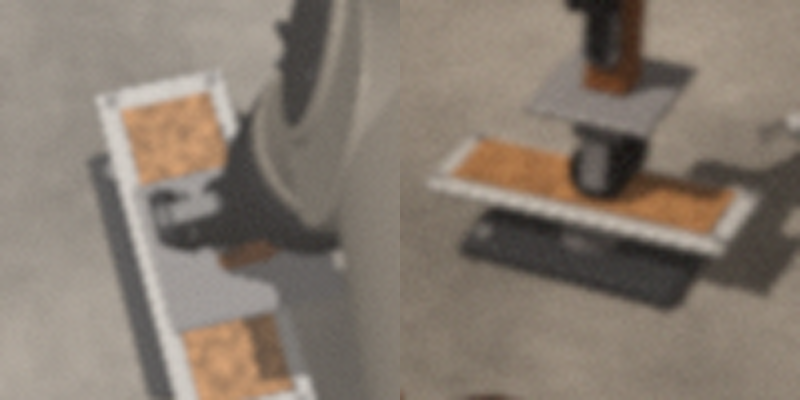

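```bash
python3 - <<'E'
from fit import *
P=place(np.vstack([rect(.082,.094)]),[.5474,-.1837,.2215-.0557-.045+.003,.2457,0]);print("collar top crop",(proj("top",P)-[360,200])*4,"side crop",(proj("side",P)-[320,190])*400/90+[400,0])
g=place(rect(.18,.054),[.5574,-.1815,.0515,.243,-.008]);p=place(rect(.206,.076),[.5574,-.1815,.0485,.243,-.008])
for q in(g,p):print("jig",(proj("top",q)-[360,200])*4,(proj("side",q)-[320,190])*400/90+[400,0])
W=place(np.array([[0,.022,-.02],[0,-.022,-.02]]),[.5474,-.1837,.07,.2457,0]);print((proj("side",W)-[320,190])*400/90+[400,0])
E
```

```text
collar top crop [[133.2009 185.9794]
 [301.7339 149.2889]
 [343.4788 295.8044]
 [171.8912 333.6636]] side crop [[517.8273 104.9014]
 [577.3948  42.7341]
 [694.8691  68.51  ]
 [640.6772 133.7704]]
jig [[123.5801 108.3132]
 [212.8895  89.2533]
 [295.3227 389.1328]
 [202.5505 409.4947]] [[447.3392 168.9129]
 [482.6952 132.5481]
 [733.6062 191.9649]
 [704.4338 232.2832]]
jig [[ 99.2923  92.6582]
 [224.3199  66.026 ]
 [319.1731 408.0811]
 [188.5965 436.8012]] [[422.3132 176.1233]
 [472.563  125.2023]
 [757.9805 192.4933]
 [717.6685 249.7921]]
[[589.9851 201.9774]
 [615.9844 170.527 ]]
```

The wheel is on the cork, centred between the plate's long edges at side crop (600,180). The collar corners match the predicted centred pose to about 1 mm, so I carry on.

>>> {"op": "servo_tool", "data": {"motion": [0.075,-0.004,-0.007,0,0,0,1,0.075,-0.004,-0.007,0,0,0,1,0.075,-0.004,-0.007,0,0,0,1,0.075,-0.002,-0.007,0,0,0,1,0.075,-0.002,0,0,0,0,1]}}

```text
t: 19.8
eef_pos: [0.5545, -0.1817, 0.2219]
tool_rot: [-0.0, 0.992, 0.123, 0.001]
contact_force: [-0.6, 2.9, 5.2]
gripper_width: 0.343
grasp_force: 61.0
```

>>> {"op": "servo_tool", "data": {"motion": [0.075,-0.001,0.001,0,0,0,1,0.075,-0.001,0.001,0,0,0,1,0.075,-0.001,0.001,0,0,0,1,0.075,-0.001,0,0,0,0,1,0.075,-0.001,0,0,0,0,1]}}

```text
t: 20.42
eef_pos: [0.5617, -0.1798, 0.2218]
tool_rot: [-0.0, 0.992, 0.122, 0.0]
contact_force: [-1.6, 2.1, 5.5]
gripper_width: 0.342
grasp_force: 60.9
```

>>> {"op": "servo_tool", "data": {"motion": [0.075,-0.001,0.001,0,0,0,1,0.075,-0.001,0.001,0,0,0,1,0.075,-0.001,0.001,0,0,0,1,0.075,-0.001,0,0,0,0,1,0.075,-0.001,0,0,0,0,1]}}

```text
t: 21.05
eef_pos: [0.569, -0.1778, 0.2217]
tool_rot: [-0.0, 0.992, 0.122, 0.0]
contact_force: [-0.7, 2.0, 4.3]
gripper_width: 0.347
grasp_force: 60.8
```

>>> {"op": "servo_tool", "data": {"motion": [0.075,-0.001,0.006,0,0,0,1,0.075,-0.001,0.006,0,0,0,1,0.075,-0.001,0.006,0,0,0,1,0.075,-0.001,0.006,0,0,0,1,0.075,-0.001,0.001,0,0,0,1]}}

```text
t: 21.68
eef_pos: [0.5762, -0.1758, 0.2212]
tool_rot: [-0.0, 0.992, 0.123, 0.001]
contact_force: [-0.3, 0.7, 5.0]
gripper_width: 0.346
grasp_force: 60.7
```

>>> {"op": "servo_tool", "data": {"motion": [0.075,-0.001,0.001,0,0,0,1,0.075,-0.001,0.001,0,0,0,1,0.075,-0.001,0.001,0,0,0,1,0.075,-0.001,0.001,0,0,0,1,0.075,-0.001,0.001,0,0,0,1]}}

```text
t: 22.3
eef_pos: [0.5835, -0.1739, 0.2211]
tool_rot: [-0.0, 0.992, 0.122, 0.001]
contact_force: [-0.7, 3.0, 5.3]
gripper_width: 0.344
grasp_force: 60.6
```

>>> {"op": "servo_tool", "data": {"motion": [0.075,-0.001,0.001,0,0,0,1,0.075,-0.001,0.001,0,0,0,1,0.075,-0.001,0.001,0,0,0,1,0.075,-0.001,0.001,0,0,0,1,0.075,-0.001,0.001,0,0,0,1]}}

```text
t: 22.92
eef_pos: [0.5907, -0.172, 0.221]
tool_rot: [-0.0, 0.992, 0.123, 0.0]
contact_force: [-0.2, 1.9, 5.1]
gripper_width: 0.346
grasp_force: 60.6
```

>>> {"op": "servo_tool", "data": {"motion": [0.075,-0.001,0.003,0,0,0,1,0.075,-0.001,0.003,0,0,0,1,0.075,-0.001,0.002,0,0,0,1,0.075,-0.001,0.002,0,0,0,1,0.075,-0.001,0.001,0,0,0,1]}}

```text
t: 23.55
eef_pos: [0.5979, -0.1701, 0.2207]
tool_rot: [-0.0, 0.992, 0.122, 0.0]
contact_force: [0.3, 1.9, 4.2]
gripper_width: 0.343
grasp_force: 60.6
```

>>> {"op": "servo_tool", "data": {"motion": [0.075,-0.001,0.001,0,0,0,1,0.075,-0.001,0.001,0,0,0,1,0.075,-0.001,0.001,0,0,0,1,0.075,-0.001,0.001,0,0,0,1,0.075,-0.001,0.001,0,0,0,1]}}

```text
t: 24.18
eef_pos: [0.6051, -0.1682, 0.2205]
tool_rot: [-0.0, 0.992, 0.122, 0.0]
contact_force: [-1.2, 2.0, 4.7]
gripper_width: 0.344
grasp_force: 60.5
```

>>> {"op": "servo_tool", "data": {"motion": [0.075,-0.001,0.001,0,0,0,1,0.075,-0.001,0.001,0,0,0,1,0.075,-0.001,0.001,0,0,0,1,0.075,-0.001,0.001,0,0,0,1,0.075,-0.001,0.001,0,0,0,1]}}

```text
t: 24.8
eef_pos: [0.6121, -0.1666, 0.2201]
tool_rot: [-0.0, 0.992, 0.122, 0.0]
contact_force: [0.1, 2.2, 5.3]
gripper_width: 0.345
grasp_force: 60.5
```

```bash
python3 go.py .6253 -.1646 .221
```

```text
pos [ 0.6121 -0.1666  0.2201] yaw 0.24550202494856133 tilt [-0.      0.0005] shift rows [ 0.6642  0.0634 -0.0434] F [0.1368 2.198  5.3414] t 24.8
jig x,y mm 56.68355964977319 1.30051725549908
```

>>> {"op": "servo_tool", "data": {"motion": [0.075,0.001,0.002,0,0,0,1,0.075,0.001,0.002,0,0,0,1,0.075,0.001,0.001,0,0,0,1,0.075,0.001,0.001,0,0,0,1,0.075,0,0.001,0,0,0,1]}}

```text
t: 25.42
eef_pos: [0.6194, -0.165, 0.2199]
tool_rot: [-0.0, 0.992, 0.122, -0.0]
contact_force: [-1.5, 4.1, 5.9]
gripper_width: 0.344
grasp_force: 60.5
```

>>> {"op": "servo_tool", "data": {"motion": [0.075,0,0.001,0,0,0,1,0.075,0,0.001,0,0,0,1,0.075,0,0.001,0,0,0,1,0.05,0,0.001,0,0,0,1,0,0,0,0,0,0,1]}}

```text
t: 26.05
eef_pos: [0.6247, -0.1638, 0.2199]
tool_rot: [-0.0, 0.992, 0.122, 0.0]
contact_force: [-0.5, 4.2, 3.8]
gripper_width: 0.341
grasp_force: 60.5
```

```bash
python3 go.py .6253 -.1646 .221
```

```text
pos [ 0.6247 -0.1638  0.2199] yaw 0.24534965728376923 tilt [0.0002 0.0001] shift rows [ 0.0178  0.0448 -0.0552] F [-0.5293  4.1643  3.8355] t 26.05
jig x,y mm 69.61459562637909 0.9606759139478159
```

>>> {"op": "servo_tool", "data": {"motion": [0.075,-0.002,0.005,0,0,0,1,0.075,-0.002,0.003,0,0,0,1,0,0,0,0,0,0,1]}}

```text
t: 26.42
eef_pos: [0.6277, -0.163, 0.2197]
tool_rot: [0.0, 0.992, 0.122, 0.0]
contact_force: [-0.8, 3.5, 4.1]
gripper_width: 0.346
grasp_force: 60.5
```

>>> {"op": "servo_tool", "data": {"motion": [0,0,-0.4,0,0,0,1,0,0,-0.8,0,0,0,1,0,0,-1,0,0,0,1,0,0,-1,0,0,0,1,0,0,-0.6,0,0,0,1]}}

```text
t: 27.05
eef_pos: [0.628, -0.1634, 0.298]
tool_rot: [0.001, 0.992, 0.122, 0.001]
contact_force: [-0.2, 0.4, -5.8]
gripper_width: 0.346
grasp_force: 59.8
```

```bash
python3 go.py .5708 .1958 .300
```

```text
pos [ 0.628  -0.1634  0.298 ] yaw 0.24509185632371266 tilt [ 0.0025 -0.0007] shift rows [  1.583  -18.1163  -0.1201] F [-0.1573  0.3909 -5.7561] t 27.05
jig x,y mm 72.8933337812619 0.5974376507418353
```

>>> {"op": "servo_tool", "data": {"motion": [0,-1,0,0,0,0.69,1,0,-1,0,0,0,0.69,1,0,-1,0,0,0,0.69,1,-0.24,-1,0,0,0,0,1,-0.24,-1,0,0,0,0,1]}}

```text
t: 27.68
eef_pos: [0.6118, -0.0623, 0.2959]
tool_rot: [0.0, 1.0, -0.032, 0.0]
contact_force: [0.3, 0.1, -4.6]
gripper_width: 0.346
grasp_force: 59.8
```

>>> {"op": "servo_tool", "data": {"motion": [-0.24,-1,0,0,0,0,1,-0.24,-1,0,0,0,0,1,-0.24,-1,0,0,0,0,1,-0.24,-1,0,0,0,0,1,-0.24,-1,0,0,0,0,1]}}

```text
t: 28.3
eef_pos: [0.5944, 0.0393, 0.2957]
tool_rot: [0.0, 0.999, -0.033, 0.0]
contact_force: [0.2, -0.7, -4.7]
gripper_width: 0.344
grasp_force: 59.8
```

>>> {"op": "servo_tool", "data": {"motion": [-0.24,-1,0,0,0,0,1,-0.24,-1,0,0,0,0,1,-0.24,-1,0,0,0,0,1,-0.24,-0.8,0,0,0,0,1,0,0,0,0,0,0,1]}}

```text
t: 28.92
eef_pos: [0.58, 0.1171, 0.2957]
tool_rot: [-0.0, 1.0, -0.031, -0.0]
contact_force: [-0.2, -0.8, -4.8]
gripper_width: 0.34
grasp_force: 59.8
```

```bash
python3 go.py .5708 .1958 .300
```

```text
pos [0.58   0.1171 0.2957] yaw -0.06227672875338062 tilt [-0.0002  0.0007] shift rows [-0.7039 -3.8997 -0.211 ] F [-0.2432 -0.8312 -4.7604] t 28.925
jig x,y mm 93.776546303304 284.3748963086251
```

>>> {"op": "servo_tool", "data": {"motion": [-0.2,-1,0,0,0,0.03,1,-0.2,-1,0,0,0,0,1,-0.2,-1,0,0,0,0,1,-0.1,-0.9,0,0,0,0,1,0,0,0,0,0,0,1]}}

```text
t: 29.55
eef_pos: [0.5714, 0.1962, 0.2957]
tool_rot: [-0.001, 0.999, -0.033, -0.0]
contact_force: [0.3, 0.1, -4.7]
gripper_width: 0.346
grasp_force: 59.9
```

```bash
python3 go.py .5708 .1958 .182;  python3 - <<'E'
from h import *
s=bot.read_camera("side")[:,:,::-1]
c=lambda im,u,v,w,h:cv2.resize(im[v:v+h,u:u+w],(500,500),interpolation=cv2.INTER_CUBIC)
cv2.imwrite("pics/c6.png",c(s,210,210,110,110))
E
```

```text
pos [0.5714 0.1962 0.2957] yaw -0.06637499148017757 tilt [-0.0001  0.001 ] shift rows [-0.0295  0.0283  5.6867] F [ 0.3354  0.0703 -4.6883] t 29.55
jig x,y mm 104.50320085284024 363.2373563953394
```

View pics/c6.png

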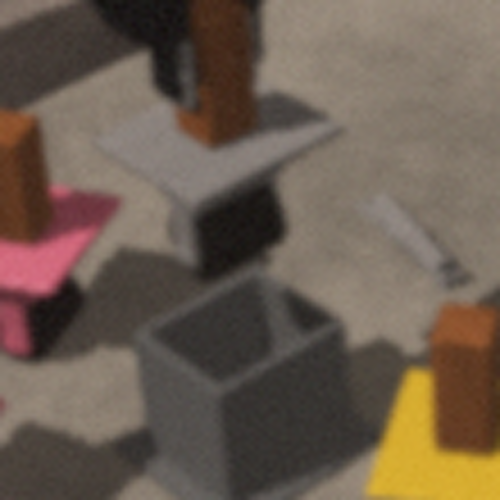

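The roller hangs upright over the empty stand mouth at crop (240,325), aligned with it. I lower it now.

>>> {"op": "servo_tool", "data": {"motion": [0,0,0.7,0,0,0,1,0,0,0.9,0,0,0,1,0,0,0.9,0,0,0,1,0,0,0.9,0,0,0,1,0,0,0.9,0,0,0,1]}}

```text
t: 30.22
eef_pos: [0.5717, 0.1937, 0.2082]
tool_rot: [0.0, 0.999, -0.035, -0.0]
contact_force: [0.4, 0.8, -4.2]
gripper_width: 0.346
grasp_force: 60.0
```

>>> {"op": "servo_tool", "data": {"motion": [0,0,0.6,0,0,0,1,0,0,0.3,0,0,0,1,0,0,0.2,0,0,0,1,0,0,0,0,0,0,1]}}

```text
t: 30.72
eef_pos: [0.572, 0.1939, 0.1879]
tool_rot: [-0.0, 0.999, -0.035, 0.0]
contact_force: [-0.5, -0.7, -4.0]
gripper_width: 0.342
grasp_force: 59.9
```

```bash
python3 go.py .5708 .1958 .1807
```

```text
pos [0.572  0.1939 0.1879] yaw -0.06970372567119155 tilt [0.0003 0.0001] shift rows [-0.0653 -0.0908  0.3592] F [-0.4643 -0.6522 -4.0071] t 30.725
jig x,y mm 104.47192137428503 360.8610135315906
```

>>> {"op": "servo_tool", "data": {"motion": [-0.06,-0.08,0.2,0,0,0,1,0,0,0.1,0,0,0,1,0,0,0,0,0,0,1]}}

```text
t: 31.1
eef_pos: [0.5707, 0.1955, 0.1816]
tool_rot: [0.0, 0.999, -0.035, -0.0]
contact_force: [0.8, 0.4, -5.1]
gripper_width: 0.344
grasp_force: 59.9
```

>>> {"op": "servo_tool", "data": {"motion": [0,0,0.06,0,0,0,1,0,0,0,0,0,0,1]}}

```text
t: 31.35
eef_pos: [0.5709, 0.1955, 0.1807]
tool_rot: [-0.0, 0.999, -0.035, 0.0]
contact_force: [-0.4, -0.5, -3.5]
gripper_width: 0.342
grasp_force: 59.9
```

Not seated yet; lower a little more.

>>> {"op": "servo_tool", "data": {"motion": [0,0,0.06,0,0,0,1,0,0,0,0,0,0,1]}}

```text
t: 31.6
eef_pos: [0.5709, 0.1955, 0.1806]
tool_rot: [0.0, 0.999, -0.035, 0.0]
contact_force: [-4.7, -1.7, 6.1]
gripper_width: 0.344
grasp_force: 61.3
```

>>> {"op": "servo_tool", "data": {"motion": [0,0,0.04,0,0,0,1,0,0,0,0,0,0,1]}}

```text
t: 31.85
eef_pos: [0.5709, 0.1956, 0.1806]
tool_rot: [0.0, 0.999, -0.035, 0.0]
contact_force: [-6.2, -2.3, 12.2]
gripper_width: 0.344
grasp_force: 62.1
```

Seated at the original height. I ease off and release.

>>> {"op": "servo_tool", "data": {"motion": [0,0,-0.06,0,0,0,1,0,0,0,0,0,0,0.5,0,0,0,0,0,0,0,0,0,0,0,0,0,0,0,0,0,0,0,0,0], "grip_force": 20}}

```text
t: 32.48
eef_pos: [0.5708, 0.1955, 0.1797]
tool_rot: [-0.0, 0.999, -0.035, 0.0]
contact_force: [0.6, -0.2, 0.2]
gripper_width: 0.998
grasp_force: 0.0
```

>>> {"op": "servo_tool", "data": {"motion": [0,0,0,0,0,0,0,0,0,0,0,0,0,0,0,0,0,0,0,0,0]}}

```text
t: 32.85
eef_pos: [0.5707, 0.1955, 0.1797]
tool_rot: [0.0, 0.999, -0.035, -0.0]
contact_force: [0.2, 0.3, 0.0]
gripper_width: 1.003
grasp_force: 0.0
```

>>> {"op": "servo_tool", "data": {"motion": [0,0,-0.4,0,0,0,0,0,0,-0.8,0,0,0,0,0,0,-1,0,0,0,0,0,0,-1,0,0,0,0,0,0,-1,0,0,0,0]}}

```text
t: 33.48
eef_pos: [0.571, 0.1956, 0.2658]
tool_rot: [-0.0, 0.999, -0.035, 0.001]
contact_force: [-0.7, 0.4, -0.2]
gripper_width: 0.993
grasp_force: 0.0
```

>>> {"op": "servo_tool", "data": {"motion": [0,0,-1,0,0,0,0,0,0.5,-1,0,0,0,0,0,1,0,0,0,0,0,0,1,0,0,0,0,0,0,0,0,0,0,0,0]}}

```text
t: 34.1
eef_pos: [0.567, 0.1421, 0.3028]
tool_rot: [0.001, 0.999, -0.037, -0.001]
contact_force: [0.3, 0.8, 0.6]
gripper_width: 0.998
grasp_force: 0.0
```

```bash
python3 - <<'E'
from h import *
s=bot.read_camera("side")[:,:,::-1]
cv2.imwrite("pics/c7.png",cv2.resize(s[200:400,150:430],(784,560),interpolation=cv2.INTER_CUBIC))
E
```

```text
(no output)
```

View pics/c7.png

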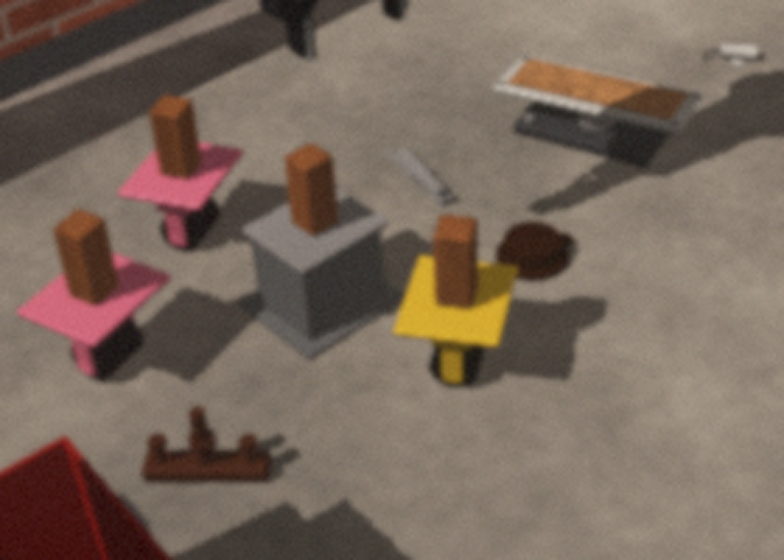

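The roller hangs upright with its collar flat on the stand at crop (315,235). The gripper is clear of it and the bystanders have not moved.

```bash
python3 -c "
from station import bot
print(bot.hand_in())"
```

```text
the job is handed in; nothing more can be done
None
```

I rolled the gasket down from the near end to the far end at about 10 N (readings 8.5 to 12 N, about 1 mm off the middle at most), hung the roller upright in its stand, let go and handed in at about 34 s; the result was not reported back.

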